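# Stack the nested sample bins on their ledges

## Task

The blue bin is nested in the grey one. Take it out, put the used orange-capped tube from the bench into the grey bin, then stack the blue bin on the grey one turned half a turn, its yellow end over the grey bin's plain end, so that all its feet drop into the pockets of the white ledges (feel for them: the ledges may be set a little to either end) and it clears the tube instead of nesting. Handle the bins gently, never pressing one hard on the other, and leave the other things on the bench where they are.

Things in the scene. Friction and masses are not known exactly. Their poses are not given: they have to be found in the camera images.
- grey_bin: lower stack-nest bin, grey plastic, loose, about 0.45 kg, open top, standing on the bench. Origin: centre of its underside; z up, x along its length to the end with the yellow band. Both bins are alike: stepped boxes 74 mm high, walls 2.5 mm. Trough, z 0 to 36 mm: 138 (x) by 42 (y) mm outside, floor 3 mm thick. Collar, z 36 to 74 mm: upright walls 160 by 66 mm outside, 155 by 61 inside
- blue_bin: upper bin, blue plastic, loose, about 0.2 kg, same shape, frame and sizes as the grey bin (its ledges fixed at mid setting). Starts nested in it, same way round, 38 mm higher, its collar (38 mm high, 66 mm wide; grip across the long walls) wholly above the grey rim. Turned half a turn with all feet in pockets it stands 62 mm higher than the grey bin; feet riding on lips leave it 5 mm too high
- grey_bin_ledge (a point): top of one white ledge at mid setting (bin frame x -52, y 26.75, z 62 mm). Four, at x -52 and +17 on both walls, reach 7.5 mm inward (46 mm free between). A 5 mm lip at either end leaves a pocket 22 mm long for an 18 mm foot: play 2 mm each way in x, 1.5 in y. All four are set together up to 6 mm towards either end in x; setting stiff (20 N) and not reported: this point stays at mid
- blue_bin_foot (a point): underside of one foot of the blue bin (bin frame x 52, y -25, z 0). Four feet, at x = +52 and -17 mm on both sides, stick out 8 mm from the trough's bottom: 18 mm long in x, 10 mm high, outer faces at y = -29 and +29 mm. Same way round, feet pass between ledges and the bin nests; turned half a turn, they drop into the pockets, this one near point grey_bin_ledge
- grey_bin_yellow_end (a point): middle of the grey bin's rim at its yellow end (bin frame x = 80, y = 0, z = 74 mm)
- blue_bin_yellow_end (a point): middle of the blue bin's rim at its yellow end (bin frame x = 80, y = 0, z = 74 mm)
- used_tube: used 50 ml plastic tube with an orange cap, lying on the bench, 117 mm long along its y axis, 34 mm across the cap, about 30 mm across the barrel; 30 g. Origin: middle of its length, at the underside as it lies at the start
- petri_dish: bystander: round covered dish 90 mm across, 15 mm high; origin under its centre
- yellow_tape: bystander: roll of yellow tape lying flat, 78 mm across, 13 mm high; origin under its centre
- beaker: bystander: small glass beaker, 54 mm across, 68 mm high; origin under its centre
- wash_bottle: bystander: white bottle with red cap, 66 mm across, 150 mm high; origin under its centre
- amber_bottle: bystander: brown bottle with black cap, 56 mm across, 108 mm high; origin under its centre
Mind the look-alikes: they are no part of the job. What is meant by the used_tube is not brown, and is the smaller of those in its own colour.

How it is judged:
By the outcome, as a careful person would: the job done as asked, in the order asked, and still so for the second after the job is handed in, with the robot touching nothing.
It also fails if it takes over 69 s, if anything falls off the work surface, if the arm or the gripper's body presses on something with over 40 N, if the wrist force passes 120 N, or if a joint passes its speed limit or range.

## Robot

A 6-joint arm with a two-finger parallel gripper is mounted at the origin on a cart in front of the work surface, level with it; the furniture and walls round the work are solid. World frame = base frame: x ahead of the robot, y to its left, z up, the work surface at z = 0. Lengths are in mm, angles in rad, forces in N, time in s.
With the tool pointing down it reaches from about 350 to 725 mm from the base axis. Payload 6 kg.
Tool frame: the origin (TCP) lies at the very end of the fingers, on their centre line; the grasp point (between the pads) lies 19 mm behind it; z points along the fingers, y is the line along which they close (so a half turn about z gives the same grasp; the last joint's range is limited). The gripper opens to 85 mm and grips with 20 to 120 N. Pads are 22 mm wide; open, the fingers measure 114 mm over their backs; the gripper's body (76 mm by 85 mm) begins 54 mm behind the grasp point. The pads swing forward as they close: fully open they stand 13 mm farther back than shut.
Start: joints at [1.635, 0.04, 0.085, 0, -1.615, -0.334], TCP at [159.897, 578.279, 231.261] pointing down, gripper open.
Joint ranges: [-2.56, 2.56], [-1.29, 2.01], [-1.08, 1.49], [-3.29, 1.98], [-2.81, -0.18], [-2.99, 2.99]. Speed limits (rad/s): [2.57, 2.57, 3.01, 3.14, 3.14, 3.14].

## Interface

Orientations are given as [roll, pitch, yaw] about the fixed x, y, z axes, in that order (R = Rz(yaw) Ry(pitch) Rx(roll)).
In Python, from bench import readout, vision, ticket gives the robot as it stands.
- The arm moves only by the shell command python3 -m jog 'ROWS' [OPENING]. ROWS is JSON, a list of rows, each an object with "offset": the shift along the tool's x, y, z each as a share of 150 mm, from -1 to 1, a list of three; "delta_rot": the turn, a rotation vector about the tool's x, y, z each as a share of 90 degrees, from -1 to 1, a list of three. In form: [{"offset": [dx, dy, dz], "delta_rot": [ax, ay, az]}, ...]. A call has 1 to 12 rows; each row is the pose to reach, as a shift and turn from the pose commanded when the call began, along the tool's axes at that moment; what a row does not reach only later rows make up. A row lasts 1/10 s, in which the tool goes at most 50 mm and 8.59 degrees, less where a joint would pass 70% of its speed; a pose out of reach is approached as far as the arm can. A call with a number of a shift or a turn outside -1 to 1 is refused whole. A call with a gripper value outside its range is refused whole. OPENING is the opening, from -1 (shut) to 1 (fully open), set as the call begins (- or left out, the last holds). The fingers move at their own pace and stop on an object; the grip force is fixed at half the most. Time passes only in rows, so rows that repeat a pose let the fingers close. It gives the time, the measured TCP pose, the force, the opening and the grip force at its end, in the units of the state.
- readout.observe(): the state, without advancing time (a new reading comes with each control period).
- vision.capture(name): name is "scene" or "top" or "wrist"; returns the picture (400x640x3 uint8, red, green, blue); there is no depth.
- vision.camera_model(name): a dict with "vfov" (degrees; the focal length in pixels is half the picture's height over the tangent of half this angle, whatever the lens; pixels are square), "cx", "cy" (the principal point, pixels), "origin" and "orientation" of the camera in the world. Camera axes: x right, y down, z forward; pixel columns grow to the right and rows downward; lengths in mm; the calibration is good to about 2 mm. A picture is of the moment at which its call begins: read the wrist's pose just before it. camera_model takes no time and is no camera call; for the wrist camera it gives the pose at the moment of the call.
- ticket.sign_off(): hands the job in; it is judged then, once.
The state is a dict: "time_s": time; "qpos": joint angles; "dq": joint speeds; "tau": joint torques, N m; "position": TCP position; "ee_rot": TCP orientation; "force": force on the tool from outside, world axes, zero at the start; "torque": the same for the moment, N m; "opening": finger opening in mm; "gripper_force": force on a finger pad.
Only numpy, scipy, OpenCV 4.12 (cv2) and the standard library are available. Lean on these libraries where they do the work, as an engineer would, in place of code of your own. Each camera call takes 0.05 s, during which the arm holds its last target. There are 200 camera calls.

## Working session

There is one attempt and no reset: what is moved stays moved. The work goes in short steps, Python scripts to look and compute and a shell command to move; the robot and the scene stay as the last step left them, time stands still between calls to the robot, and variables do not carry over. Pictures are saved under pics/ and viewed, at most 10 in all, crops included, and the job is handed in when it is done.

```bash
mkdir -p pics; ls
cat > h.py <<'E'
import numpy as np, cv2, json
from scipy.spatial.transform import Rotation as R
from bench import readout, vision
def cam(n): return vision.camera_model(n)
def Rm(m):
    o=np.array(m["orientation"],float)
    return o if o.shape==(3,3) else R.from_euler('xyz',o).as_matrix()
def ray(m,u,v):
    f=200/np.tan(np.radians(m["vfov"])/2)
    d=Rm(m)@np.array([(u-m["cx"])/f,(v-m["cy"])/f,1.]); return np.array(m["origin"],float),d
def onz(m,u,v,z):
    o,d=ray(m,u,v); return o+d*(z-o[2])/d[2]
def tri(a,b):
    (o1,d1),(o2,d2)=a,b
    s=np.linalg.lstsq(np.c_[d1,-d2],o2-o1,rcond=None)[0]
    p,q=o1+s[0]*d1,o2+s[1]*d2; return (p+q)/2,np.linalg.norm(p-q)
def proj(m,p):
    f=200/np.tan(np.radians(m["vfov"])/2)
    c=Rm(m).T@(np.array(p,float)-np.array(m["origin"])); return c[0]/c[2]*f+m["cx"],c[1]/c[2]*f+m["cy"]
def snap(n,fn):
    m=cam(n); im=vision.capture(n); cv2.imwrite('pics/'+fn,im[:,:,::-1]); return m,im
E
python3 - <<'E'
from h import *
for n in("scene","top"):
    m,im=snap(n,n+'1.png'); print(n,m)
s=readout.observe();print(s)
print(cam("wrist"))
a=cv2.imread('pics/scene1.png');b=cv2.imread('pics/top1.png')
E
```

```text
pics
scene {'vfov': 47.75746078488124, 'cx': 319.8008389760786, 'cy': 197.6638545867602, 'origin': array([-144.93316381, -729.4362864 , 1181.97234233]), 'orientation': array([-2.3990226 , -0.0077417 , -0.73635683])}
top {'vfov': 46.35099538962797, 'cx': 319.3255088107362, 'cy': 197.08696797110596, 'origin': array([ 351.38778754,   17.38095424, 1846.64664591]), 'orientation': array([-3.02539676, -0.01280796, -1.58348732])}
{'time_s': 0.1, 'qpos': array([ 1.63469589e+00,  4.07980304e-02,  8.39454424e-02, -3.84941258e-04,
       -1.61549587e+00, -3.33731993e-01]), 'dq': array([-0.00053017, -0.0017548 ,  0.00268107,  0.00074356, -0.00122056,
        0.00122068]), 'tau': array([-5.58434564e-03, -3.69345725e+01,  3.48281085e+01,  6.95178151e+00,
       -4.57446906e-03, -3.97106561e-06]), 'position': array([159.78101806, 578.04510933, 230.37620792]), 'ee_rot': array([ 3.14000018e+00, -1.45069749e-04, -2.69815414e-01]), 'force': array([0.47157324, 0.34572878, 0.29972308]), 'torque': array([ 0.00097715, -0.00236542,  0.00678981]), 'gripper_force': 0.0, 'opening': 85.3884294530711}
{'vfov': 61.38735823833877, 'cx': 322.1108858573761, 'cy': 198.8804134094412, 'origin': array([230.59836586, 558.83567776, 371.81504415]), 'orientation': array([ 2.85348864e+00, -2.09881046e-03, -1.84015597e+00])}
```

View pics/top1.png

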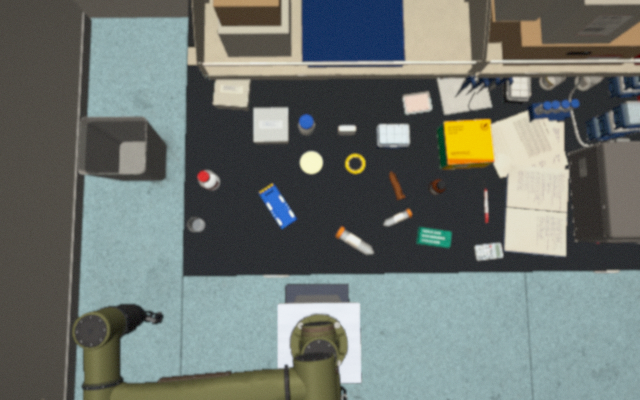

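View pics/scene1.png

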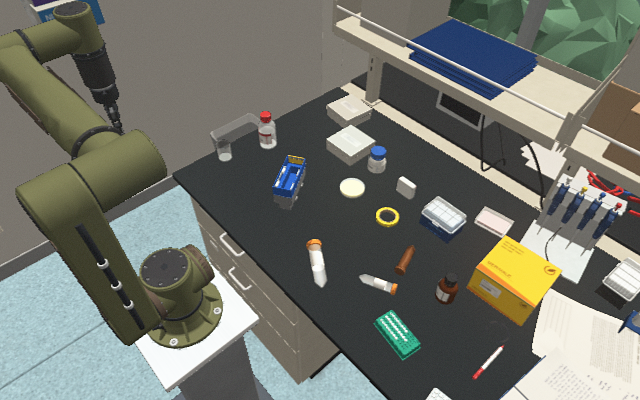

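The pictures show the nested bins at top (277,205), with the yellow band at the far-left end (266,187). In the scene view they are at (290,180). The things that could be taken for the used tube are:
- the orange-capped tube at top (354,240), scene (316,262)
- the orange-capped tube at top (398,216), scene (380,284)
- the brown tube at top (397,185), scene (404,260)

I expect the smaller orange one at top (398,216). I'll measure them and check it in a crop.

```bash
cat > m1.py <<'E'
from h import *
mt,ms=cam("top"),cam("scene")
T=cv2.imread('pics/top1.png');S=cv2.imread('pics/scene1.png')
def comps(im,lo,hi,roi,amin=6):
    h=cv2.cvtColor(im,cv2.COLOR_BGR2HSV);k=cv2.inRange(h,lo,hi);z=np.zeros_like(k);x0,y0,x1,y1=roi;z[y0:y1,x0:x1]=k[y0:y1,x0:x1]
    n,l,st,c=cv2.connectedComponentsWithStats(z);out=[]
    for i in range(1,n):
        if st[i,4]>=amin:
            r=cv2.minAreaRect(np.argwhere(l==i)[:,::-1].astype(np.float32)); out.append((c[i].round(1),st[i,4],np.round(cv2.boxPoints(r),1).tolist()))
    return out
# tubes: bright (not dark bench)
for nm,im,m,rois in(("top",T,mt,[(330,220,380,260),(380,203,418,230),(384,165,410,203)]),("scene",S,ms,[(300,232,332,290),(352,268,400,300),(390,240,418,278)])):
    for roi in rois:
        for c,a,b in comps(im,(0,0,80),(180,255,255),roi,40):
            P=np.array([onz(m,*p,15)[:2] for p in b]); print(nm,'tube',c,a,'dims',np.linalg.norm(P[0]-P[1]).round(),np.linalg.norm(P[1]-P[2]).round(),'ctr',P.mean(0).round())
        for c,a,b in comps(im,(3,130,100),(18,255,255),roi,4): print('   cap',c,a,onz(m,*c,15)[:2].round())
for nm,im,m,roi in(("top",T,mt,(250,175,305,235)),("scene",S,ms,(265,145,315,215))):
    for c,a,b in comps(im,(100,120,70),(125,255,255),roi,40): print(nm,'blue',c,a,b,[onz(m,*p,112)[:2].round().tolist() for p in b])
    for c,a,b in comps(im,(20,110,110),(35,255,255),roi,4): print(nm,'yel',c,a,b,onz(m,*c,100).round())
cv2.imwrite('pics/c1.png',np.hstack([cv2.resize(T[165:265,325:425],(400,400),interpolation=2),cv2.resize(S[140:220,250:330],(400,400),interpolation=2)]))
cv2.imwrite('pics/c2.png',cv2.resize(S[230:310,290:430],(700,400),interpolation=2))
E
python3 m1.py
```

```text
top tube [353.7 240.8] 486 dims 52.0 166.0 ctr [ 387. -144.]
   cap [339.6 231.5] 61 [428. -86.]
top tube [397.9 217.5] 276 dims 126.0 38.0 ctr [ 480. -314.]
   cap [409.1 212.1] 31 [ 501. -362.]
top tube [396.1 186. ] 191 dims 31.0 114.0 ctr [ 609. -311.]
   cap [396.2 186.2] 137 [ 605. -314.]
scene tube [316.8 261.6] 647 dims 51.0 183.0 ctr [ 391. -135.]
   cap [313.  242.4] 76 [434. -72.]
scene tube [378.7 283.2] 391 dims 41.0 119.0 ctr [ 475. -314.]
   cap [393.5 288.5] 52 [ 499. -358.]
scene tube [405.8 258.1] 231 dims 109.0 34.0 ctr [ 614. -310.]
   cap [405.5 258.6] 189 [ 607. -312.]
top blue [277.7 206.3] 642 [[258.5, 195.3000030517578], [274.8999938964844, 184.39999389648438], [298.0, 219.0], [281.6000061035156, 229.89999389648438]] [[563.0, 220.0], [603.0, 158.0], [472.0, 73.0], [433.0, 134.0]]
top yel [265.6 187.6] 32 [[258.79998779296875, 190.6999969482422], [271.29998779296875, 182.8000030517578], [272.29998779296875, 184.5], [259.8999938964844, 192.39999389648438]] [593. 194. 100.]
scene blue [287.9 178.7] 675 [[269.3999938964844, 191.5], [287.3999938964844, 151.1999969482422], [307.6000061035156, 160.1999969482422], [289.70001220703125, 200.5]] [[417.0, 122.0], [585.0, 235.0], [608.0, 152.0], [441.0, 48.0]]
scene yel [296.1 156.4] 20 [[288.8999938964844, 155.60000610351562], [289.1000061035156, 154.39999389648438], [303.20001220703125, 157.1999969482422], [302.8999938964844, 158.39999389648438]] [599. 204. 100.]
scene yel [295.2 160.7] 53 [[288.29998779296875, 161.3000030517578], [289.20001220703125, 157.1999969482422], [302.3999938964844, 159.89999389648438], [301.6000061035156, 163.89999389648438]] [582. 189. 100.]
```

View pics/c1.png

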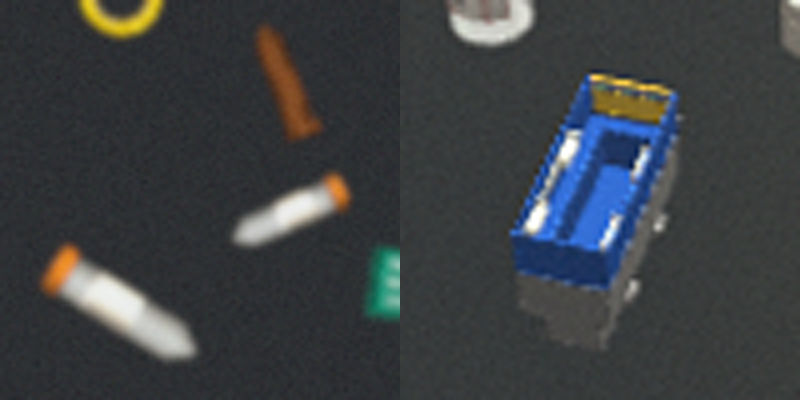

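The crop shows two white orange-capped tubes. The big one is about 160 mm long (top 354,240). The small one is about 120 mm long, with its cap at top (409,212) and its centre at (398,217), and this is the used tube. The brown tube is ruled out. The blue bin's yellow band is at its far end. Next I'll bring the wrist camera over the bins.

```bash
cat > plan.py <<'E'
# usage: plan.py x y z yaw_deg nseg  -> per-call offsets/turn (units of the jog), vertical tool assumed
import sys; from h import *
x,y,z,yaw=map(float,sys.argv[1:5]); n=int(sys.argv[5])
s=readout.observe(); p=np.array(s["position"]); y0=np.degrees(s["ee_rot"][2])
dy=(yaw-y0)
dp=(np.array([x,y,z])-p)/n
print('from',p.round(1),'yaw',round(y0,2),'dyaw',round(dy,1),'t',s["time_s"])
for i in range(n):
    a=np.radians(y0+dy*i/n); Rt=np.array([[np.cos(a),np.sin(a),0],[np.sin(a),-np.cos(a),0],[0,0,-1]])
    print((Rt.T@dp/150).round(3).tolist(),'rotz',round(-dy/n/90,3))
E
python3 plan.py 505 140 290 33 4
```

```text
from [159.8 578.  230.4] yaw -15.46 dyaw 48.5 t 0.1
[0.749, 0.55, -0.099] rotz -0.135
[0.617, 0.695, -0.099] rotz -0.135
[0.457, 0.809, -0.099] rotz -0.135
[0.277, 0.887, -0.099] rotz -0.135
```

```bash
python3 -m jog '[{"offset":[0.75,0.55,-0.1],"delta_rot":[0,0,-0.135]},{"offset":[0.75,0.55,-0.1],"delta_rot":[0,0,-0.135]},{"offset":[0.75,0.55,-0.1],"delta_rot":[0,0,-0.135]}]'
python3 -m jog '[{"offset":[0.62,0.7,-0.1],"delta_rot":[0,0,-0.135]},{"offset":[0.62,0.7,-0.1],"delta_rot":[0,0,-0.135]},{"offset":[0.62,0.7,-0.1],"delta_rot":[0,0,-0.135]}]'
python3 -m jog '[{"offset":[0.46,0.81,-0.1],"delta_rot":[0,0,-0.135]},{"offset":[0.46,0.81,-0.1],"delta_rot":[0,0,-0.135]},{"offset":[0.46,0.81,-0.1],"delta_rot":[0,0,-0.135]},{"offset":[0.46,0.81,-0.1],"delta_rot":[0,0,-0.135]},{"offset":[0.46,0.81,-0.1],"delta_rot":[0,0,-0.135]},{"offset":[0.46,0.81,-0.1],"delta_rot":[0,0,-0.135]}]'
python3 -c "
from h import *
import pickle
m,im=snap('wrist','w1.png');pickle.dump(m,open('w1.pkl','wb'))"
python3 plan.py 505 140 290 33 1
python3 -m jog '[{"offset":[0.28,0.88,-0.1],"delta_rot":[0,0,-0.135]},{"offset":[0.28,0.88,-0.1],"delta_rot":[0,0,-0.135]},{"offset":[0.28,0.88,-0.1],"delta_rot":[0,0,-0.135]},{"offset":[0.28,0.88,-0.1],"delta_rot":[0,0,-0.135]},{"offset":[0.28,0.88,-0.1],"delta_rot":[0,0,-0.135]},{"offset":[0.28,0.88,-0.1],"delta_rot":[0,0,-0.135]}]'
python3 -c "
from h import *
import pickle
m,im=snap('wrist','w2.png');pickle.dump(m,open('w2.pkl','wb'))
a=cv2.imread('pics/w1.png');b=cv2.imread('pics/w2.png')
cv2.imwrite('pics/w12.png',cv2.resize(np.vstack([a[:,:],b[:,:]]),(480,600)))"
python3 plan.py 505 140 290 33 1
```

```text
time_s: 0.4
position: [247.3, 467.0, 246.2]
ee_rot: [3.141, -0.0, -0.056]
force: [0.7, -0.2, 1.4]
opening: 85.7
gripper_force: 0.0
time_s: 0.7
position: [334.0, 356.6, 261.6]
ee_rot: [-3.141, -0.0, 0.156]
force: [0.6, 0.4, -0.2]
opening: 85.2
gripper_force: 0.0
time_s: 1.3
position: [419.6, 249.5, 275.8]
ee_rot: [3.141, 0.001, 0.367]
force: [-0.5, 0.4, -0.2]
opening: 85.2
gripper_force: 0.0
from [419.4 249.9 275.8] yaw 21.06 dyaw 11.9 t 1.35
[0.269, 0.889, -0.095] rotz -0.133
time_s: 1.95
position: [505.9, 142.2, 291.0]
ee_rot: [-3.141, 0.001, 0.58]
force: [-0.1, 0.2, 0.0]
opening: 85.5
gripper_force: 0.0
from [505.8 142.3 291.1] yaw 33.27 dyaw -0.3 t 2.0
[-0.013, 0.01, 0.007] rotz 0.003
```

View pics/w12.png

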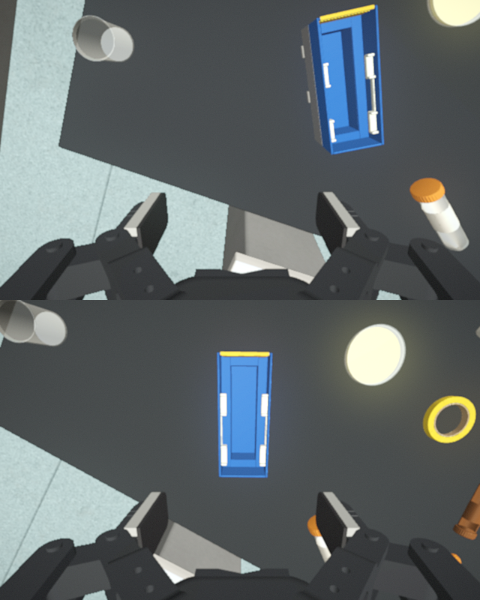

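w1 (upper) and w2 (lower) show the blue bin with its yellow end up. In w2 pixels its rim corners are near (292,70), (360,70), (292,235) and (358,235). In w1 white knobs of the grey bin's ledges show on the outer wall near (405,67) and (411,129). I'll triangulate the rim corners and read off the knobs.

```bash
cat > m2.py <<'E'
from h import *
import pickle
def blue(im,amin=500):
    h=cv2.cvtColor(im,cv2.COLOR_BGR2HSV)
    k=cv2.inRange(h,(100,110,60),(125,255,255))|cv2.inRange(h,(22,130,120),(35,255,255))
    k[300:]=0
    n,l,st,c=cv2.connectedComponentsWithStats(k)
    i=1+np.argmax(st[1:,4]); return (l==i).astype(np.uint8)
def quad(mask):
    h=cv2.convexHull(cv2.findContours(mask,0,1)[0][0]) if 0 else cv2.convexHull(np.argwhere(mask)[:,::-1].astype(np.int32))
    for e in np.arange(2,25,.5):
        q=cv2.approxPolyDP(h,e,True)
        if len(q)<=4: break
    return q[:,0].astype(float)
def order(q):  # TL,TR,BR,BL
    s=q[np.argsort(q[:,1])]; a=s[:2][np.argsort(s[:2,0])]; b=s[2:][np.argsort(-s[2:,0])]; return np.r_[a,b]
if __name__=='__main__':
    Q=[];M=[]
    for w in('w1','w2'):
        im=cv2.imread(f'pics/{w}.png');m=pickle.load(open(w+'.pkl','rb'));q=order(quad(blue(im)));print(w,q.tolist());Q.append(q);M.append(m)
    P=[]
    for a,b in zip(*Q):
        p,e=tri(ray(M[0],*a),ray(M[1],*b));P.append(p);print(p.round(1),'gap',e.round(1))
    P=np.array(P)
    for m,q in zip(M,Q):
        G=np.array([onz(m,*p,112) for p in q]);d=(G[0]+G[1]-G[2]-G[3])[:2];w=(G[0]+G[3]-G[1]-G[2])[:2]/2
        print('z112: ctr',G.mean(0).round(1),'len',(np.linalg.norm(d)/2).round(1),'wid',np.linalg.norm(w).round(1),'yaw',np.degrees(np.arctan2(d[1],d[0])).round(2))
    ctr=G.mean(0);yaw=np.arctan2(d[1],d[0]);ex=np.array([np.cos(yaw),np.sin(yaw),0]);ey=np.array([-ex[1],ex[0],0])
    im=cv2.imread('pics/w1.png');h=cv2.cvtColor(im,cv2.COLOR_BGR2HSV);k=cv2.inRange(h,(0,0,150),(180,60,255))
    n,l,st,c=cv2.connectedComponentsWithStats(k)
    for i in range(1,n):
        if 15<st[i,4]<900 and 390<c[i,0]<520 and c[i,1]<200:
            o,dd=ray(M[0],*c[i]);B=[]
            for yy in(33,36,23.):
                t=((ctr+ey*yy-o)@ey)/(dd@ey);p=o+t*dd;B.append([round((p-ctr)@ex,1),round(p[2],1)])
            print(c[i].round(),st[i].tolist(),'plane33,36,23 (x,z):',B)
    cv2.imwrite('pics/w1c.png',cv2.resize(im[0:215,380:530],None,fx=2.75,fy=2.75,interpolation=2))
E
python3 m2.py
```

```text
w1 [[423.0, 23.0], [503.0, 7.0], [510.0, 193.0], [431.0, 195.0]]
w2 [[289.0, 70.0], [362.0, 70.0], [356.0, 236.0], [294.0, 236.0]]
[572.1 219.7 114.7] gap 0.9
[606.9 165.1 113.4] gap 1.1
[472.2  76.8 107.3] gap 0.4
[435.5 133.1  89.5] gap 14.1
z112: ctr [524.1 152.9 112. ] len 153.3 wid 69.3 yaw 30.54
z112: ctr [523.  148.8 112. ] len 159.5 wid 64.3 yaw 33.25
[404.  68.] [402, 61, 4, 16, 36] plane33,36,23 (x,z): [[np.float64(52.1), np.float64(32.4)], [np.float64(51.7), np.float64(44.9)], [np.float64(53.3), np.float64(-9.4)]]
[435. 100.] [431, 84, 10, 33, 199] plane33,36,23 (x,z): [[np.float64(19.2), np.float64(124.1)], [np.float64(19.9), np.float64(133.7)], [np.float64(16.9), np.float64(92.3)]]
[411. 129.] [410, 122, 4, 15, 32] plane33,36,23 (x,z): [[np.float64(-13.1), np.float64(29.4)], [np.float64(-11.3), np.float64(42.0)], [np.float64(-18.9), np.float64(-12.7)]]
[443. 174.] [439, 159, 10, 31, 182] plane33,36,23 (x,z): [[np.float64(-45.4), np.float64(122.4)], [np.float64(-42.6), np.float64(132.0)], [np.float64(-54.8), np.float64(90.3)]]
```

View pics/w1c.png

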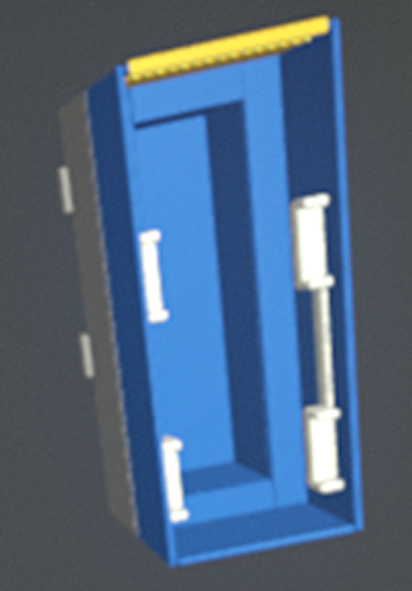

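In the w1 crop the grey bin's small side tabs (65,190) and (87,355) sit low, at its foot height, so they are feet and not ledges. The ledges in view are the blue bin's own. The nested bins are centred at (523,149), yaw 33.25°, with the rim at about 112 mm. I'll grip the blue collar.

```bash
python3 -m jog '[{"offset":[0.12,0.026,0.33],"delta_rot":[0,0,0]},{"offset":[0.12,0.026,0.66],"delta_rot":[0,0,0]},{"offset":[0.12,0.026,0.9],"delta_rot":[0,0,0]},{"offset":[0.12,0.026,0.9],"delta_rot":[0,0,0]},{"offset":[0.12,0.026,0.9],"delta_rot":[0,0,0]}]'
python3 plan.py 523 148.8 77 33.25 1
```

```text
time_s: 2.5
position: [523.7, 148.2, 157.8]
ee_rot: [3.14, -0.0, 0.58]
force: [0.6, -0.8, 1.0]
opening: 85.3
gripper_force: 0.0
from [523.7 148.2 157.8] yaw 33.25 dyaw 0.0 t 2.5
[-0.002, -0.006, 0.538] rotz -0.0
```

```bash
python3 -m jog '[{"offset":[0,-0.004,0.2],"delta_rot":[0,0,0]},{"offset":[0,-0.004,0.4],"delta_rot":[0,0,0]},{"offset":[0,-0.004,0.54],"delta_rot":[0,0,0]},{"offset":[0,-0.004,0.54],"delta_rot":[0,0,0]}]'
python3 -m jog '[{"offset":[0,0,0],"delta_rot":[0,0,0]},{"offset":[0,0,0],"delta_rot":[0,0,0]},{"offset":[0,0,0],"delta_rot":[0,0,0]},{"offset":[0,0,0],"delta_rot":[0,0,0]},{"offset":[0,0,0],"delta_rot":[0,0,0]}]' -1
python3 -m jog '[{"offset":[0,0,-0.03],"delta_rot":[0,0,0]},{"offset":[0,0,-0.06],"delta_rot":[0,0,0]},{"offset":[0,0,-0.09],"delta_rot":[0,0,0]},{"offset":[0,0,-0.12],"delta_rot":[0,0,0]},{"offset":[0,0,-0.12],"delta_rot":[0,0,0]}]'
```

```text
time_s: 2.9
position: [523.1, 148.5, 75.6]
ee_rot: [3.142, 0.001, 0.579]
force: [-0.7, -0.4, -0.4]
opening: 85.2
gripper_force: 0.0
time_s: 3.4
position: [525.3, 149.3, 79.4]
ee_rot: [3.141, -0.006, 0.579]
force: [-1.4, 2.3, 7.2]
opening: 64.9
gripper_force: 67.5
time_s: 3.9
position: [523.5, 148.2, 94.0]
ee_rot: [-3.142, -0.001, 0.578]
force: [-0.7, 0.9, -0.5]
opening: 65.0
gripper_force: 66.6
```

```bash
python3 -m jog '[{"offset":[0,0,-0.1],"delta_rot":[0,0,0]},{"offset":[0,0,-0.25],"delta_rot":[0,0,0]},{"offset":[0,0,-0.4],"delta_rot":[0,0,0]},{"offset":[0,0,-0.6],"delta_rot":[0,0,0]},{"offset":[0,0,-0.8],"delta_rot":[0,0,0]},{"offset":[0,0,-0.8],"delta_rot":[0,0,0]}]'
python3 -c "
from h import *
m,im=snap('scene','s2.png')
cv2.imwrite('pics/s2c.png',cv2.resize(im[90:230,220:380,::-1],None,fx=3,fy=3,interpolation=2))"
python3 plan.py 540 -60 215 -100 3
```

```text
time_s: 4.5
position: [525.3, 148.0, 219.9]
ee_rot: [3.139, -0.009, 0.578]
force: [-0.3, -0.2, -0.9]
opening: 65.4
gripper_force: 67.0
from [524.4 148.1 216.9] yaw 33.13 dyaw -133.1 t 4.55
[-0.224, 0.406, 0.004] rotz 0.493
[0.124, 0.447, 0.004] rotz 0.493
[0.401, 0.233, 0.004] rotz 0.493
```

View pics/s2c.png

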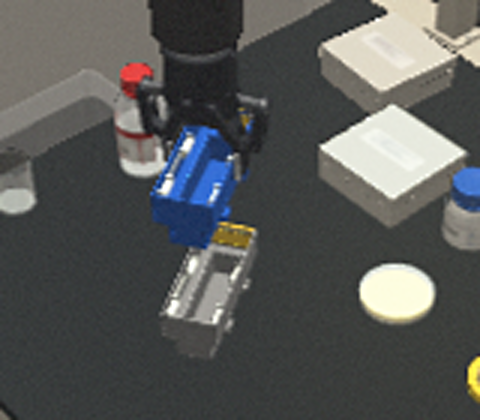

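The crop shows the blue bin lifted clear, with the yellow band still at the far side. The grey bin is standing undisturbed at crop (205,295). I'll set the blue one down on the free spot near (540,-60).

```bash
python3 plan.py 540 -60 150 -60 2
```

```text
from [524.4 148.1 216.9] yaw 33.13 dyaw -93.1 t 4.55
[-0.336, 0.609, 0.223] rotz 0.517
[0.212, 0.663, 0.223] rotz 0.517
```

```bash
python3 -m jog '[{"offset":[-0.05,0.1,0],"delta_rot":[0,0,0.09]},{"offset":[-0.12,0.22,0.0],"delta_rot":[0,0,0.18]},{"offset":[-0.18,0.34,0.0],"delta_rot":[0,0,0.27]},{"offset":[-0.25,0.46,0.1],"delta_rot":[0,0,0.36]},{"offset":[-0.3,0.55,0.2],"delta_rot":[0,0,0.45]},{"offset":[-0.336,0.609,0.22],"delta_rot":[0,0,0.517]},{"offset":[-0.336,0.609,0.22],"delta_rot":[0,0,0.517]}]'
python3 -m jog '[{"offset":[0.05,0.12,0.04],"delta_rot":[0,0,0.09]},{"offset":[0.08,0.24,0.1],"delta_rot":[0,0,0.18]},{"offset":[0.12,0.36,0.15],"delta_rot":[0,0,0.27]},{"offset":[0.16,0.48,0.22],"delta_rot":[0,0,0.36]},{"offset":[0.19,0.6,0.22],"delta_rot":[0,0,0.45]},{"offset":[0.212,0.66,0.22],"delta_rot":[0,0,0.517]},{"offset":[0.212,0.66,0.22],"delta_rot":[0,0,0.517]},{"offset":[0.212,0.66,0.22],"delta_rot":[0,0,0.517]}]'
python3 -m jog '[{"offset":[0,0,0.2],"delta_rot":[0,0,0]},{"offset":[0,0,0.4],"delta_rot":[0,0,0]},{"offset":[0,0,0.55],"delta_rot":[0,0,0]},{"offset":[0,0,0.66],"delta_rot":[0,0,0]},{"offset":[0,0,0.66],"delta_rot":[0,0,0]},{"offset":[0,0,0.66],"delta_rot":[0,0,0]}]'
```

```text
time_s: 5.25
position: [530.3, 42.6, 178.7]
ee_rot: [3.14, 0.002, -0.237]
force: [0.8, 0.8, -1.3]
opening: 65.1
gripper_force: 66.8
time_s: 6.05
position: [539.1, -59.3, 147.3]
ee_rot: [3.142, 0.0, -1.041]
force: [0.0, -0.4, -1.3]
opening: 64.6
gripper_force: 66.9
time_s: 6.65
position: [539.4, -59.2, 49.0]
ee_rot: [-3.142, -0.001, -1.043]
force: [0.5, 0.3, -1.7]
opening: 65.1
gripper_force: 67.0
```

```bash
python3 -m jog '[{"offset":[0,0,0.02],"delta_rot":[0,0,0]},{"offset":[0,0,0.035],"delta_rot":[0,0,0]},{"offset":[0,0,0.035],"delta_rot":[0,0,0]}]'
python3 -m jog '[{"offset":[0,0,0.013],"delta_rot":[0,0,0]},{"offset":[0,0,0.013],"delta_rot":[0,0,0]}]'
python3 -m jog '[{"offset":[0,0,0.013],"delta_rot":[0,0,0]},{"offset":[0,0,0.013],"delta_rot":[0,0,0]}]'
```

```text
time_s: 6.95
position: [539.2, -59.6, 43.3]
ee_rot: [-3.141, -0.0, -1.045]
force: [0.2, -0.6, -1.8]
opening: 65.2
gripper_force: 67.0
time_s: 7.15
position: [539.0, -59.7, 41.0]
ee_rot: [3.141, 0.0, -1.046]
force: [0.2, -0.4, -1.7]
opening: 65.1
gripper_force: 67.0
time_s: 7.35
position: [539.4, -59.8, 40.4]
ee_rot: [-3.141, -0.001, -1.046]
force: [-2.9, 1.9, 4.3]
opening: 64.7
gripper_force: 67.5
```

```bash
python3 -m jog '[{"offset":[0,0,0],"delta_rot":[0,0,0]},{"offset":[0,0,0],"delta_rot":[0,0,0]},{"offset":[0,0,0],"delta_rot":[0,0,0]},{"offset":[0,0,-0.2],"delta_rot":[0,0,0]},{"offset":[0,0,-0.5],"delta_rot":[0,0,0]},{"offset":[0,0,-0.8],"delta_rot":[0,0,0]},{"offset":[0,0,-1],"delta_rot":[0,0,0]},{"offset":[0,0,-1],"delta_rot":[0,0,0]}]' 1
python3 plan.py 475 -300 240 -64 2
```

```text
time_s: 8.15
position: [541.2, -60.0, 195.1]
ee_rot: [-3.134, -0.005, -1.046]
force: [0.2, -0.4, -0.2]
opening: 85.7
gripper_force: 0.0
from [541.2 -60.  195.1] yaw -59.92 dyaw -4.1 t 8.15
[0.582, 0.592, -0.15] rotz 0.023
[0.602, 0.571, -0.15] rotz 0.023
```

```bash
python3 -m jog '[{"offset":[0.58,0.59,-0.15],"delta_rot":[0,0,0.023]},{"offset":[0.58,0.59,-0.15],"delta_rot":[0,0,0.023]},{"offset":[0.58,0.59,-0.15],"delta_rot":[0,0,0.023]}]'
python3 -m jog '[{"offset":[0.6,0.57,-0.15],"delta_rot":[0,0,0.023]},{"offset":[0.6,0.57,-0.15],"delta_rot":[0,0,0.023]},{"offset":[0.6,0.57,-0.15],"delta_rot":[0,0,0.023]},{"offset":[0.6,0.57,-0.15],"delta_rot":[0,0,0.023]},{"offset":[0.6,0.57,-0.15],"delta_rot":[0,0,0.023]}]'
python3 -c "
from h import *
import pickle
m,im=snap('wrist','t1.png');pickle.dump(m,open('t1.pkl','wb'))"
python3 -m jog '[{"offset":[-0.2,0,0.3],"delta_rot":[0,0,0]},{"offset":[-0.2,0,0.3],"delta_rot":[0,0,0]},{"offset":[-0.2,0,0.3],"delta_rot":[0,0,0]},{"offset":[-0.2,0,0.3],"delta_rot":[0,0,0]}]'
python3 -c "
from h import *
import pickle
m,im=snap('wrist','t2.png');pickle.dump(m,open('t2.pkl','wb'))
a=cv2.imread('pics/t1.png');b=cv2.imread('pics/t2.png')
cv2.imwrite('pics/t12.png',cv2.resize(np.vstack([a,b]),(480,600)))"
```

```text
time_s: 8.45
position: [505.3, -181.7, 212.0]
ee_rot: [3.142, -0.001, -1.083]
force: [0.1, -0.2, 0.5]
opening: 85.5
gripper_force: 0.0
time_s: 8.95
position: [472.6, -299.2, 233.3]
ee_rot: [3.141, 0.001, -1.119]
force: [0.6, -0.6, -0.5]
opening: 85.4
gripper_force: 0.0
time_s: 9.4
position: [461.0, -272.0, 191.3]
ee_rot: [-3.14, -0.003, -1.117]
force: [0.2, 0.1, 0.6]
opening: 85.4
gripper_force: 0.0
```

View pics/t12.png

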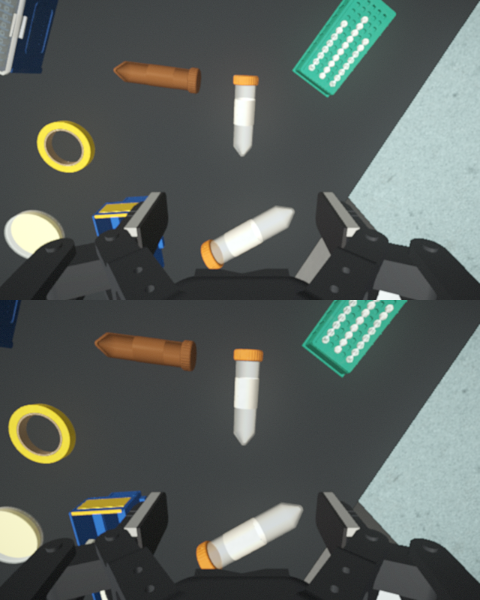

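Both views show the small tube upright in the picture, cap up. In full-resolution pixels, t1 has the cap at about (327,108) and the tip at (325,208), and t2 has the cap at (331,72) and the tip at (325,193). The larger tube lies below it. I'll triangulate the small one.

```bash
python3 - <<'E'
from h import *
import pickle
D=[]
for w,roi in(('t1',(300,95,350,215)),('t2',(300,55,360,200))):
    im=cv2.imread(f'pics/{w}.png');m=pickle.load(open(w+'.pkl','rb'));h=cv2.cvtColor(im,cv2.COLOR_BGR2HSV)
    k=np.zeros(im.shape[:2],np.uint8);x0,y0,x1,y1=roi;k[y0:y1,x0:x1]=cv2.inRange(h,(0,0,105),(180,255,255))[y0:y1,x0:x1]
    n,l,st,c=cv2.connectedComponentsWithStats(k);i=1+np.argmax(st[1:,4]);p=np.argwhere(l==i)[:,::-1].astype(np.float32)
    r0,r1=p[:,1].min(),p[:,1].max()
    mid=lambda a,b:p[(p[:,1]>=a)&(p[:,1]<=b)].mean(0)
    cap0=np.array([p[p[:,1]<=r0+4][:,0].mean(),r0]);tip=np.array([p[p[:,1]>=r1-3][:,0].mean(),r1])
    wid=[int((p[:,1]==r).sum()) for r in range(int(r0),int(r1),8)]
    print(w,st[i].tolist(),'cap',cap0.round(1),'tip',tip.round(1),'widths',wid);D.append((m,cap0,tip))
    for z in(15,): 
        a,b=onz(m,*cap0,z+2),onz(m,*tip,z);d=a-b;print(' z15: cap end',a.round(1),'tip',b.round(1),'len',np.linalg.norm(d).round(1),'ctr',((a+b)/2).round(1),'yaw cap',np.degrees(np.arctan2(d[1],d[0])).round(1))
        g=b+d*.5;q=proj(m,g);print('  mid px',np.round(q,1))
for j in(1,2):
    p,e=tri(ray(D[0][0],*D[0][j]),ray(D[1][0],*D[1][j]));print('tri',p.round(1),e.round(1))
E
python3 plan.py 472 -311 120 -64 1
```

```text
t1 [310, 99, 35, 110, 2954] cap [326.  99.] tip [322.6 208. ] widths [12, 35, 28, 28, 29, 29, 29, 29, 28, 27, 26, 26, 25, 13]
 z15: cap end [ 501.5 -366.1   17. ] tip [ 453.3 -259.1   15. ] len 117.4 ctr [ 477.4 -312.6   16. ] yaw cap -65.8
  mid px [324.2 156.2]
t2 [311, 64, 40, 130, 3938] cap [328.8  64. ] tip [324.3 193. ] widths [1, 40, 37, 32, 32, 33, 33, 33, 32, 33, 31, 30, 29, 30, 29, 19, 7]
 z15: cap end [ 502.  -366.5   17. ] tip [ 453.7 -259.3   15. ] len 117.6 ctr [ 477.8 -312.9   16. ] yaw cap -65.8
  mid px [326.4 132.1]
tri [ 501.7 -366.1   22.1] 0.3
tri [ 454.2 -260.6   20.2] 0.3
from [ 461.2 -272.2  191.6] yaw -64.01 dyaw 0.0 t 9.45
[0.264, 0.048, 0.478] rotz -0.0
```

```bash
python3 plan.py 477.6 -312.8 9 -65.8 2
```

```text
from [ 461.2 -272.2  191.6] yaw -64.01 dyaw -1.8 t 9.45
[0.146, 0.01, 0.609] rotz 0.01
[0.146, 0.008, 0.609] rotz 0.01
```

```bash
python3 -m jog '[{"offset":[0.2,0.012,0.2],"delta_rot":[0,0,0.02]},{"offset":[0.292,0.018,0.45],"delta_rot":[0,0,0.02]},{"offset":[0.292,0.018,0.7],"delta_rot":[0,0,0.02]},{"offset":[0.292,0.018,0.85],"delta_rot":[0,0,0.02]},{"offset":[0.292,0.018,0.85],"delta_rot":[0,0,0.02]}]'
python3 plan.py 477.6 -312.8 9 -65.8 1
```

```text
time_s: 9.95
position: [475.6, -312.3, 59.1]
ee_rot: [3.139, 0.003, -1.15]
force: [-0.2, -0.0, 0.6]
opening: 85.6
gripper_force: 0.0
from [ 475.6 -312.3   59.1] yaw -65.9 dyaw 0.1 t 9.95
[0.008, -0.011, 0.334] rotz -0.001
```

```bash
python3 -m jog '[{"offset":[0.008,-0.006,0.15],"delta_rot":[0,0,0]},{"offset":[0.008,-0.006,0.25],"delta_rot":[0,0,0]},{"offset":[0.008,-0.006,0.33],"delta_rot":[0,0,0]},{"offset":[0.008,-0.006,0.33],"delta_rot":[0,0,0]}]'
python3 -m jog '[{"offset":[0,0,0],"delta_rot":[0,0,0]},{"offset":[0,0,0],"delta_rot":[0,0,0]},{"offset":[0,0,0],"delta_rot":[0,0,0]},{"offset":[0,0,0],"delta_rot":[0,0,0]},{"offset":[0,0,0],"delta_rot":[0,0,0]},{"offset":[0,0,0],"delta_rot":[0,0,0]},{"offset":[0,0,0],"delta_rot":[0,0,0]}]' -1
python3 -m jog '[{"offset":[0,0,-0.15],"delta_rot":[0,0,0]},{"offset":[0,0,-0.4],"delta_rot":[0,0,0]},{"offset":[0,0,-0.7],"delta_rot":[0,0,0]},{"offset":[0,0,-1],"delta_rot":[0,0,0]},{"offset":[0,0,-1],"delta_rot":[0,0,0]}]'
python3 plan.py 505 140 230 -146.75 4
```

```text
time_s: 10.35
position: [477.3, -313.0, 11.2]
ee_rot: [3.14, 0.001, -1.15]
force: [0.0, -0.1, -0.8]
opening: 85.6
gripper_force: 0.0
time_s: 11.05
position: [478.5, -313.6, 13.3]
ee_rot: [-3.141, -0.002, -1.149]
force: [0.2, 0.2, 5.6]
opening: 31.2
gripper_force: 59.9
time_s: 11.55
position: [480.2, -314.9, 170.0]
ee_rot: [-3.134, -0.009, -1.149]
force: [0.5, 0.5, -0.1]
opening: 31.4
gripper_force: 59.6
from [ 480.2 -314.9  170. ] yaw -65.85 dyaw -80.9 t 11.55
[-0.675, -0.348, -0.1] rotz 0.225
[-0.754, -0.093, -0.1] rotz 0.225
[-0.739, 0.173, -0.1] rotz 0.225
[-0.634, 0.418, -0.1] rotz 0.225
```

```bash
python3 plan.py 588 192 235 -146.75 4
```

```text
from [ 480.2 -314.9  170. ] yaw -65.85 dyaw -80.9 t 11.55
[-0.697, -0.51, -0.108] rotz 0.225
[-0.831, -0.237, -0.108] rotz 0.225
[-0.861, 0.065, -0.108] rotz 0.225
[-0.786, 0.359, -0.108] rotz 0.225
```

```bash
python3 -m jog '[{"offset":[-0.25,-0.18,-0.11],"delta_rot":[0,0,0.08]},{"offset":[-0.5,-0.36,-0.11],"delta_rot":[0,0,0.16]},{"offset":[-0.7,-0.51,-0.11],"delta_rot":[0,0,0.225]},{"offset":[-0.7,-0.51,-0.11],"delta_rot":[0,0,0.225]}]'
python3 -m jog '[{"offset":[-0.28,-0.08,-0.11],"delta_rot":[0,0,0.08]},{"offset":[-0.56,-0.16,-0.11],"delta_rot":[0,0,0.16]},{"offset":[-0.83,-0.24,-0.11],"delta_rot":[0,0,0.225]},{"offset":[-0.83,-0.24,-0.11],"delta_rot":[0,0,0.225]}]'
python3 -m jog '[{"offset":[-0.28,0.02,-0.11],"delta_rot":[0,0,0.08]},{"offset":[-0.56,0.04,-0.11],"delta_rot":[0,0,0.16]},{"offset":[-0.86,0.065,-0.11],"delta_rot":[0,0,0.225]},{"offset":[-0.86,0.065,-0.11],"delta_rot":[0,0,0.225]}]'
python3 -m jog '[{"offset":[-0.26,0.12,-0.11],"delta_rot":[0,0,0.08]},{"offset":[-0.52,0.24,-0.11],"delta_rot":[0,0,0.16]},{"offset":[-0.79,0.36,-0.11],"delta_rot":[0,0,0.225]},{"offset":[-0.79,0.36,-0.11],"delta_rot":[0,0,0.225]},{"offset":[-0.79,0.36,-0.11],"delta_rot":[0,0,0.225]},{"offset":[-0.79,0.36,-0.11],"delta_rot":[0,0,0.225]}]'
python3 -c "
from h import *
import pickle
m,im=snap('wrist','g1.png');pickle.dump(m,open('g1.pkl','wb'))"
python3 plan.py 575 184 180 -146.75 1
python3 -m jog '[{"offset":[0.1,0,0.3],"delta_rot":[0,0,0]},{"offset":[0.1,0,0.3],"delta_rot":[0,0,0]},{"offset":[0.1,0,0.3],"delta_rot":[0,0,0]},{"offset":[0.1,0,0.3],"delta_rot":[0,0,0]}]'
python3 -c "
from h import *
import pickle
m,im=snap('wrist','g2.png');pickle.dump(m,open('g2.pkl','wb'))
a=cv2.imread('pics/g1.png');b=cv2.imread('pics/g2.png')
cv2.imwrite('pics/g12.png',np.hstack([a[:400,140:520],b[:400,140:520]]))"
```

```text
time_s: 11.95
position: [505.4, -182.6, 178.0]
ee_rot: [-3.142, 0.001, -1.502]
force: [-0.3, -0.3, -0.1]
opening: 31.1
gripper_force: 59.6
time_s: 12.35
position: [532.6, -56.0, 194.1]
ee_rot: [3.14, 0.001, -1.855]
force: [-0.6, 0.6, -0.1]
opening: 31.4
gripper_force: 59.5
time_s: 12.75
position: [559.4, 70.4, 210.0]
ee_rot: [3.14, -0.001, -2.208]
force: [0.1, -0.4, -0.8]
opening: 31.3
gripper_force: 59.5
time_s: 13.35
position: [586.6, 193.2, 228.0]
ee_rot: [-3.141, -0.001, -2.563]
force: [0.4, 0.1, 0.4]
opening: 31.2
gripper_force: 59.6
from [586.6 193.  228.3] yaw -146.88 dyaw 0.1 t 13.4
[0.098, -0.008, 0.322] rotz -0.001
time_s: 13.8
position: [575.6, 186.2, 186.9]
ee_rot: [-3.14, 0.005, -2.564]
force: [0.8, 0.6, 1.2]
opening: 31.3
gripper_force: 59.6
```

View pics/g12.png

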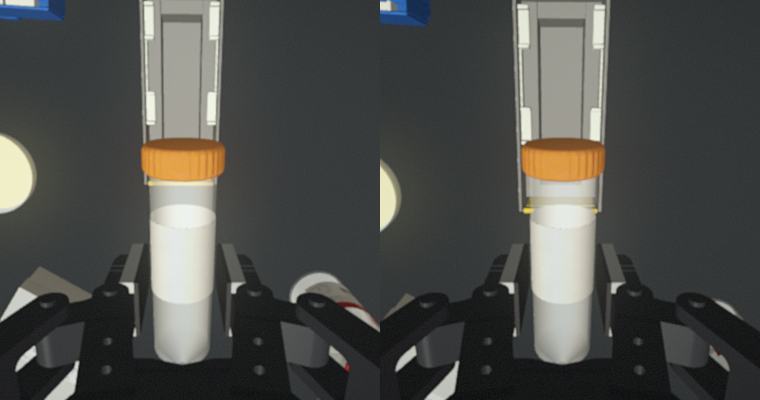

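Both views show the grey bin with its plain end up, cut at the picture top, and the orange cap over its yellow end. In g1 the yellow rim is at about (290–355,183). The ledges are near rows 0–40 and 92–125, at columns ~290 and ~353. I'll measure the ledge positions relative to the rim.

Run:
```python
from h import *
import pickle
yaw=np.radians(33.25);ctr=np.array([523,148.8,0]);ex=np.array([np.cos(yaw),np.sin(yaw),0]);ey=np.array([-ex[1],ex[0],0])
bf=lambda p:np.round([(p-ctr)@ex,(p-ctr)@ey],1)
for w in('g1','g2'):
    im=cv2.imread(f'pics/{w}.png');m=pickle.load(open(w+'.pkl','rb'));h=cv2.cvtColor(im,cv2.COLOR_BGR2HSV)
    k=cv2.inRange(h,(0,0,190),(180,45,255));k[150:]=0;k[:,:270]=0;k[:,380:]=0
    n,l,st,c=cv2.connectedComponentsWithStats(k)
    print(w)
    for i in range(1,n):
        x,y,ww,hh,a=st[i]
        if a>60:
            print(' ledge',st[i].tolist(),'far end',bf(onz(m,x+ww/2,y,67)),'near end',bf(onz(m,x+ww/2,y+hh,67)))
    ky=cv2.inRange(h,(20,90,110),(35,255,255));ky[:150]=0;ky[240:]=0;ky[:,:270]=0;ky[:,380:]=0
    p=np.argwhere(ky)[:,::-1]
    for s in(p[p[:,0]<p[:,0].mean()],p[p[:,0]>p[:,0].mean()]): 
        mx=s[:,1].max();print(' yellow n',len(s),'rows',s[:,1].min(),mx,'cols',s[:,0].min(),s[:,0].max(),bf(onz(m,s[:,0].mean(),mx+.5,74)))
    g=cv2.cvtColor(im,cv2.COLOR_BGR2GRAY).astype(int)
    for r in(15,70,130):
        row=g[r];cols=[c for c in range(262,390) if row[c]>95];print(' row',r,'outer cols',cols[0],cols[-1],bf(onz(m,cols[0],r,74)),bf(onz(m,cols[-1]+1,r,74)))
    print(' plain-end col profile',g[0:14,320].tolist(), bf(onz(m,320,0,74)))
```

```text
g1
 ledge [284, 1, 12, 124, 741] far end [-69.1 -24.1] near end [ 27.8 -26.8]
 ledge [346, 2, 14, 123, 775] far end [-68.3  26.2] near end [27.8 28.5]
 yellow n 21 rows 181 185 cols 288 292 [ 80.8 -28. ]
 yellow n 3 rows 181 181 cols 317 319 [77.1 -2.4]
 row 15 outer cols 280 363 [-57.6 -31.6] [-57.5  34.5]
 row 70 outer cols 281 361 [-17.  -32.3] [-16.9  34.2]
 row 130 outer cols 283 358 [ 31.5 -32.3] [31.5 33.2]
 plain-end col profile [150, 157, 160, 159, 159, 160, 160, 158, 159, 159, 160, 162, 160, 144] [-68.   -0.1]
g2
 ledge [353, 5, 12, 102, 574] far end [-68.5  27.2] near end [-0.7 29.2]
 ledge [278, 10, 11, 96, 510] far end [-65.5 -24.9] near end [ -1.5 -27.2]
 ledge [281, 107, 10, 33, 310] far end [ -0.8 -25.3] near end [ 23.7 -26.2]
 ledge [350, 108, 11, 33, 332] far end [ 0.1 26.6] near end [24.6 27.3]
 yellow n 83 rows 198 213 cols 283 293 [ 81.1 -25.9]
 yellow n 22 rows 205 213 cols 352 356 [81.2 27.3]
 row 15 outer cols 272 369 [-61.  -32.1] [-60.8  34.1]
 row 70 outer cols 274 367 [-26.2 -32.2] [-26.1  34.1]
 row 130 outer cols 276 364 [ 15.5 -32.6] [15.6 33.4]
 plain-end col profile [96, 109, 138, 151, 152, 151, 152, 153, 152, 152, 152, 152, 153, 152] [-69.9   0.4]
```

Run:
```python
from h import *
import pickle
yaw=np.radians(33.25);ctr=np.array([523,148.8,0]);ex=np.array([np.cos(yaw),np.sin(yaw),0]);ey=np.array([-ex[1],ex[0],0])
for w,cc in(('g1',[(286,290,294),(348,352,356)]),('g2',[(282,286,289),(352,356,360)])):
    im=cv2.imread(f'pics/{w}.png');m=pickle.load(open(w+'.pkl','rb'));g=cv2.cvtColor(im,cv2.COLOR_BGR2GRAY).astype(int)
    for c in sum([list(x) for x in cc],[]):
        print(w,c,'x@67: row0 %.1f row60 %.1f row120 %.1f'%tuple((onz(m,c,r,67)-ctr)@ex for r in(0,60,120)));print(' ',*g[0:146:1,c])
    print('cam bin xy',(np.array(m['origin'])-ctr)@ex,(np.array(m['origin'])-ctr)@ey)
```

```text
g1 286 x@67: row0 -69.8 row60 -25.4 row120 23.5
  136 204 233 235 218 196 210 231 237 238 237 237 237 238 237 238 238 238 239 239 237 237 237 237 237 238 237 238 237 237 237 236 238 235 219 213 230 238 225 205 204 208 209 208 208 211 211 213 213 214 214 215 214 213 213 215 218 221 220 221 220 220 221 218 208 199 197 200 206 209 210 211 211 209 201 194 193 192 194 203 208 209 210 208 210 208 203 199 197 198 196 192 205 212 204 200 202 199 198 199 199 200 199 200 199 200 199 197 187 177 175 176 175 175 176 177 176 175 164 153 149 168 186 171 126 87 81 84 84 84 87 87 87 89 90 89 90 94 94 93 94 97 89 86 85 90
g1 290 x@67: row0 -69.8 row60 -25.4 row120 23.5
  155 199 226 234 219 195 207 229 236 236 235 236 235 236 237 236 236 236 236 237 237 237 237 237 237 237 237 237 237 237 237 238 238 235 219 208 223 235 222 192 170 162 161 161 160 162 161 162 161 160 161 163 162 162 162 162 162 161 163 161 162 162 161 162 163 161 163 164 161 161 162 162 162 163 162 162 161 163 163 161 162 163 162 162 163 162 160 161 161 159 164 194 227 237 232 232 239 240 239 239 240 239 240 240 240 240 239 240 240 2
[... 5824 characters left out ...]
234 197 121 76 82 86 86
g2 360 x@67: row0 -71.5 row60 -33.3 row120 8.8
  93 107 134 147 166 205 224 228 218 191 191 217 227 228 227 228 228 229 228 228 228 229 229 228 229 229 229 229 230 229 229 229 230 230 230 230 231 230 230 231 231 232 229 206 200 218 230 225 197 170 162 161 167 171 171 170 169 172 180 185 185 184 182 182 185 193 196 197 197 196 197 198 201 205 205 204 204 204 206 209 213 213 212 212 213 214 219 220 215 211 210 209 211 218 221 217 213 213 214 215 214 211 208 208 208 209 204 184 188 206 208 199 202 209 209 199 191 189 189 189 189 187 178 171 168 168 169 167 159 151 151 150 149 149 147 141 138 134 136 134 124 106 96 86 83 83
cam bin xy -8.229508585038259 2.3138759233602446
```

The ledges are 28 mm long and centred at about -55.3 and +13.3 raw. After correcting by the yellow rim, they're set about 4 mm towards the plain end. Next I'll drop the tube into the grey bin's trough.

```bash
python3 plan.py 523.1 149.5 110 -147.1 1
```

```text
from [575.7 186.6 186.9] yaw -146.87 dyaw -0.2 t 13.85
[0.428, -0.015, 0.513] rotz 0.003
```

```bash
python3 -m jog '[{"offset":[0.2,-0.01,0.15],"delta_rot":[0,0,0.003]},{"offset":[0.35,-0.015,0.3],"delta_rot":[0,0,0.003]},{"offset":[0.428,-0.015,0.45],"delta_rot":[0,0,0.003]},{"offset":[0.428,-0.015,0.53],"delta_rot":[0,0,0.003]},{"offset":[0.428,-0.015,0.53],"delta_rot":[0,0,0.003]},{"offset":[0.428,-0.015,0.53],"delta_rot":[0,0,0.003]}]'
python3 plan.py 523.1 149.5 75 -147.1 1
```

```text
time_s: 14.45
position: [522.8, 149.8, 105.5]
ee_rot: [-3.141, 0.002, -2.568]
force: [-0.4, -0.5, 0.7]
opening: 31.2
gripper_force: 59.6
from [522.8 149.8 105.5] yaw -147.12 dyaw 0.0 t 14.45
[-0.001, -0.003, 0.203] rotz -0.0
```

```bash
python3 -m jog '[{"offset":[0,-0.002,0.07],"delta_rot":[0,0,0]},{"offset":[0,-0.002,0.14],"delta_rot":[0,0,0]},{"offset":[0,-0.002,0.2],"delta_rot":[0,0,0]},{"offset":[0,-0.002,0.2],"delta_rot":[0,0,0]},{"offset":[0,-0.002,0.2],"delta_rot":[0,0,0]}]'
python3 -m jog '[{"offset":[0,0,0],"delta_rot":[0,0,0]},{"offset":[0,0,0],"delta_rot":[0,0,0]},{"offset":[0,0,0],"delta_rot":[0,0,0]},{"offset":[0,0,0],"delta_rot":[0,0,0]},{"offset":[0,0,-0.3],"delta_rot":[0,0,0]},{"offset":[0,0,-0.6],"delta_rot":[0,0,0]},{"offset":[0,0,-1],"delta_rot":[0,0,0]},{"offset":[0,0,-1],"delta_rot":[0,0,0]}]' 0.5
python3 -m jog '[{"offset":[-0.2,0,-0.2],"delta_rot":[0,0,0]},{"offset":[-0.2,0,-0.2],"delta_rot":[0,0,0]},{"offset":[-0.2,0,-0.2],"delta_rot":[0,0,0]}]' 1
python3 -c "
from h import *
import pickle
m,im=snap('wrist','g3.png');pickle.dump(m,open('g3.pkl','wb'))
cv2.imwrite('pics/g3c.png',im[:,140:520,::-1])"
```

```text
time_s: 14.95
position: [521.5, 148.7, 73.4]
ee_rot: [-3.141, -0.001, -2.568]
force: [-0.8, 0.1, 0.3]
opening: 31.3
gripper_force: 59.6
time_s: 15.75
position: [523.6, 149.1, 231.3]
ee_rot: [-3.139, 0.01, -2.568]
force: [0.7, -0.1, 0.6]
opening: 64.0
gripper_force: 0.0
time_s: 16.05
position: [547.0, 165.5, 253.5]
ee_rot: [3.141, 0.0, -2.568]
force: [0.1, -1.4, -0.8]
opening: 85.2
gripper_force: 0.0
```

View pics/g3c.png

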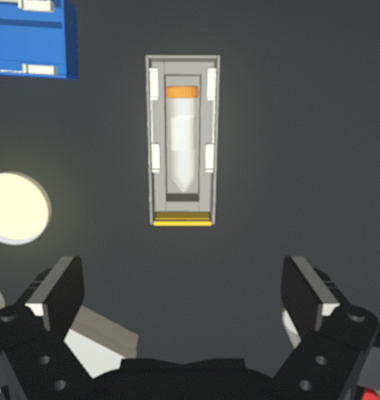

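The picture shows the tube lying in the grey trough, with its cap at crop (182,92) towards the plain end. The whole grey rim spans rows 56–224 and the four ledges are visible. I'll re-measure the grey pose and the ledge setting from this view.

```bash
python3 - <<'E'
from h import *
import pickle
yaw=np.radians(33.25);ctr=np.array([523,148.8,0]);ex=np.array([np.cos(yaw),np.sin(yaw),0]);ey=np.array([-ex[1],ex[0],0])
bf=lambda p:np.round([(p-ctr)@ex,(p-ctr)@ey],1)
im=cv2.imread('pics/g3.png');m=pickle.load(open('g3.pkl','rb'));g=cv2.cvtColor(im,cv2.COLOR_BGR2GRAY).astype(float)
def edge(prof,a,thr):  # subpixel crossing, first from start
    for i in range(1,len(prof)):
        if (prof[i-1]-thr)*(prof[i]-thr)<=0 and prof[i-1]!=prof[i]: return a+i-1+(thr-prof[i-1])/(prof[i]-prof[i-1])
for c in(305,324,345):
    a=edge(g[46:75,c],46,95); b=edge(im[240:205:-1,c,2].astype(float),0,110); b=240-b
    print('col',c,'plain',round(a,1),bf(onz(m,c,a+.5,74)),'yel',round(b,1),bf(onz(m,c,b+.5,74)))
for r in(65,110,140,190,210):
    a=edge(g[r,270:310],270,90);b=380-edge(g[r,380:340:-1],0,90)
    A,B=bf(onz(m,a+.5,r,74)),bf(onz(m,b+.5,r,74));print('row',r,A,B,'mid',(A+B)/2)
h=cv2.cvtColor(im,cv2.COLOR_BGR2HSV)
for c in(293,295,297,347,349,351):
    w=(g[:,c]>205)&(h[:,c,1]<40);rs=np.where(w[58:195])[0]+58
    runs=[r for r in np.split(rs,np.where(np.diff(rs)>5)[0]+1) if 15<len(r)<60]
    print('ledge col',c,[(r[0],r[-1],bf(onz(m,c,r[0],67))[0],bf(onz(m,c,r[-1]+1,67))[0],round((bf(onz(m,c,r[0],67))[0]+bf(onz(m,c,r[-1]+1,67))[0])/2,1)) for r in runs])
E
python3 plan.py 539.4 -59.8 195 -60 2
```

```text
col 305 plain 54.1 [-79.8 -14.4] yel 226.0 [ 82.2 -17.8]
col 324 plain 54.2 [-79.7   2.3] yel 226.0 [82.3  1.6]
col 345 plain 54.2 [-79.5  20.8] yel 226.0 [82.4 23. ]
row 65 [-71.4 -32.4] [-71.  35.] mid [-71.2   1.3]
row 110 [-32.7 -32.9] [-32.3  34.8] mid [-32.5    0.95]
row 140 [ -5.3 -33.2] [-4.9 34.7] mid [-5.1   0.75]
row 190 [ 43.6 -33.3] [44.  34.1] mid [43.8  0.4]
row 210 [ 64.4 -33.6] [64.8 33.9] mid [64.6   0.15]
ledge col 293 [(np.int64(68), np.int64(99), np.float64(-69.4), np.float64(-41.5), np.float64(-55.4)), (np.int64(144), np.int64(171), np.float64(-0.6), np.float64(27.1), np.float64(13.2))]
ledge col 295 [(np.int64(68), np.int64(99), np.float64(-69.4), np.float64(-41.5), np.float64(-55.4)), (np.int64(144), np.int64(172), np.float64(-0.6), np.float64(28.1), np.float64(13.8))]
ledge col 297 [(np.int64(69), np.int64(99), np.float64(-68.5), np.float64(-41.4), np.float64(-55.0)), (np.int64(144), np.int64(172), np.float64(-0.6), np.float64(28.1), np.float64(13.8))]
ledge col 347 [(np.int64(72), np.int64(99), np.float64(-65.7), np.float64(-41.2), np.float64(-53.4)), (np.int64(144), np.int64(172), np.float64(-0.3), np.float64(28.4), np.float64(14.0))]
ledge col 349 [(np.int64(68), np.int64(100), np.float64(-69.1), np.float64(-40.3), np.float64(-54.7)), (np.int64(144), np.int64(172), np.float64(-0.3), np.float64(28.4), np.float64(14.0))]
ledge col 351 [(np.int64(68), np.int64(100), np.float64(-69.1), np.float64(-40.2), np.float64(-54.6)), (np.int64(144), np.int64(171), np.float64(-0.2), np.float64(27.4), np.float64(13.6))]
from [546.5 165.2 252.9] yaw -147.13 dyaw 87.1 t 16.1
[0.427, -0.617, 0.193] rotz -0.484
[0.735, -0.153, 0.193] rotz -0.484
```

```bash
python3 -m jog '[{"offset":[0.12,-0.2,0],"delta_rot":[0,0,-0.09]},{"offset":[0.24,-0.4,0.05],"delta_rot":[0,0,-0.18]},{"offset":[0.427,-0.617,0.1],"delta_rot":[0,0,-0.27]},{"offset":[0.427,-0.617,0.19],"delta_rot":[0,0,-0.36]},{"offset":[0.427,-0.617,0.19],"delta_rot":[0,0,-0.45]},{"offset":[0.427,-0.617,0.19],"delta_rot":[0,0,-0.484]}]'
python3 -m jog '[{"offset":[0.2,-0.04,0.1],"delta_rot":[0,0,-0.09]},{"offset":[0.4,-0.08,0.19],"delta_rot":[0,0,-0.18]},{"offset":[0.6,-0.12,0.19],"delta_rot":[0,0,-0.27]},{"offset":[0.735,-0.153,0.19],"delta_rot":[0,0,-0.36]},{"offset":[0.735,-0.153,0.19],"delta_rot":[0,0,-0.45]},{"offset":[0.735,-0.153,0.19],"delta_rot":[0,0,-0.484]},{"offset":[0.735,-0.153,0.19],"delta_rot":[0,0,-0.484]},{"offset":[0.735,-0.153,0.19],"delta_rot":[0,0,-0.484]}]'
python3 plan.py 539.2 -59.8 38 -59.9 2
python3 - <<'E'
from h import *
import pickle
from m2 import blue
m,im=snap('wrist','b1.png');pickle.dump(m,open('b1.pkl','wb'))
k=blue(cv2.imread('pics/b1.png'));r=cv2.minAreaRect(np.argwhere(k)[:,::-1].astype(np.float32));b=cv2.boxPoints(r);G=np.array([onz(m,*p,74) for p in b]);print(b.round().tolist(),G.mean(0).round(1),[np.linalg.norm(G[i]-G[i-1]).round(1) for i in(1,2)],np.degrees(np.arctan2(*(G[1]-G[0])[1::-1])).round(1))
E
```

```text
time_s: 16.7
position: [542.2, 51.8, 223.9]
ee_rot: [3.14, -0.001, -1.804]
force: [1.0, 0.5, 0.5]
opening: 85.3
gripper_force: 0.0
time_s: 17.5
position: [539.1, -59.9, 196.2]
ee_rot: [3.141, 0.0, -1.049]
force: [-0.2, -0.4, 0.2]
opening: 85.4
gripper_force: 0.0
from [539.1 -59.9 196.2] yaw -60.1 dyaw 0.2 t 17.5
[-0.0, -0.0, 0.527] rotz -0.001
[-0.0, -0.0, 0.527] rotz -0.001
[[278.0, 91.0], [365.0, 91.0], [365.0, 282.0], [278.0, 282.0]] [539.5 -58.1  74. ] [np.float64(64.9), np.float64(160.3)] -150.1
```

```bash
python3 -m jog '[{"offset":[0,0,0.25],"delta_rot":[0,0,0]},{"offset":[0,0,0.5],"delta_rot":[0,0,0]},{"offset":[0,0,0.75],"delta_rot":[0,0,0]},{"offset":[0,0,0.95],"delta_rot":[0,0,0]},{"offset":[0,0,1],"delta_rot":[0,0,0]}]'
python3 -m jog '[{"offset":[0,0,0.04],"delta_rot":[0,0,0]},{"offset":[0,0,0.04],"delta_rot":[0,0,0]},{"offset":[0,0,0.04],"delta_rot":[0,0,0]}]'
python3 -m jog '[{"offset":[0,0,0],"delta_rot":[0,0,0]},{"offset":[0,0,0],"delta_rot":[0,0,0]},{"offset":[0,0,0],"delta_rot":[0,0,0]},{"offset":[0,0,0],"delta_rot":[0,0,0]},{"offset":[0,0,0],"delta_rot":[0,0,0]}]' -1
python3 -m jog '[{"offset":[0,0,-0.05],"delta_rot":[0,0,0]},{"offset":[0,0,-0.2],"delta_rot":[0,0,0]},{"offset":[0,0,-0.4],"delta_rot":[0,0,0]},{"offset":[0,0,-0.6],"delta_rot":[0,0,0]},{"offset":[0,0,-0.8],"delta_rot":[0,0,0]},{"offset":[0,0,-1],"delta_rot":[0,0,0]},{"offset":[0,0,-1],"delta_rot":[0,0,0]},{"offset":[0,0,-1],"delta_rot":[0,0,0]}]'
python3 plan.py 519.6 147.0 195 -147.1 2
```

```text
time_s: 18.05
position: [537.1, -59.9, 42.5]
ee_rot: [3.136, 0.003, -1.048]
force: [-0.8, -1.1, -0.0]
opening: 85.5
gripper_force: 0.0
time_s: 18.35
position: [540.7, -59.8, 42.5]
ee_rot: [-3.139, -0.001, -1.047]
force: [-0.7, 0.3, 0.3]
opening: 85.3
gripper_force: 0.0
time_s: 18.85
position: [540.6, -59.8, 42.3]
ee_rot: [-3.14, -0.001, -1.047]
force: [-1.0, 1.1, 6.1]
opening: 65.4
gripper_force: 68.9
time_s: 19.65
position: [539.6, -59.6, 190.8]
ee_rot: [-3.141, 0.001, -1.047]
force: [0.6, 0.3, -2.3]
opening: 65.3
gripper_force: 68.3
from [539.6 -59.6 190.8] yaw -60.01 dyaw -87.1 t 19.65
[-0.63, -0.287, -0.014] rotz 0.484
[-0.654, 0.226, -0.014] rotz 0.484
```

```bash
python3 -m jog '[{"offset":[-0.12,-0.05,0],"delta_rot":[0,0,0.09]},{"offset":[-0.24,-0.1,0],"delta_rot":[0,0,0.18]},{"offset":[-0.36,-0.16,0],"delta_rot":[0,0,0.27]},{"offset":[-0.48,-0.22,0],"delta_rot":[0,0,0.36]},{"offset":[-0.6,-0.27,0],"delta_rot":[0,0,0.45]},{"offset":[-0.63,-0.287,0],"delta_rot":[0,0,0.484]},{"offset":[-0.63,-0.287,0],"delta_rot":[0,0,0.484]}]'
python3 -m jog '[{"offset":[-0.12,0.04,0],"delta_rot":[0,0,0.09]},{"offset":[-0.24,0.08,0],"delta_rot":[0,0,0.18]},{"offset":[-0.36,0.12,0],"delta_rot":[0,0,0.27]},{"offset":[-0.48,0.16,0],"delta_rot":[0,0,0.36]},{"offset":[-0.6,0.2,0],"delta_rot":[0,0,0.45]},{"offset":[-0.654,0.226,0],"delta_rot":[0,0,0.484]},{"offset":[-0.654,0.226,0],"delta_rot":[0,0,0.484]},{"offset":[-0.654,0.226,0],"delta_rot":[0,0,0.484]},{"offset":[-0.654,0.226,0],"delta_rot":[0,0,0.484]}]'
python3 plan.py 519.6 147.0 125 -147.1 1
```

```text
time_s: 20.35
position: [528.8, 44.2, 188.7]
ee_rot: [3.139, -0.001, -1.807]
force: [-0.6, -0.1, -1.2]
opening: 65.3
gripper_force: 68.1
time_s: 21.25
position: [519.7, 146.0, 190.3]
ee_rot: [-3.141, -0.001, -2.567]
force: [-0.5, -0.6, -2.5]
opening: 64.7
gripper_force: 68.1
from [519.7 146.  190.3] yaw -147.07 dyaw -0.0 t 21.25
[-0.003, 0.006, 0.435] rotz 0.0
```

```bash
python3 -m jog '[{"offset":[-0.003,0.003,0.15],"delta_rot":[0,0,0]},{"offset":[-0.003,0.003,0.3],"delta_rot":[0,0,0]},{"offset":[-0.003,0.003,0.42],"delta_rot":[0,0,0]},{"offset":[-0.003,0.003,0.42],"delta_rot":[0,0,0]},{"offset":[-0.003,0.003,0.42],"delta_rot":[0,0,0]},{"offset":[-0.003,0.003,0.42],"delta_rot":[0,0,0]}]'
python3 - <<'E'
from h import *
s=[readout.observe() for _ in range(1)];print(s[0]['position'].round(1),s[0]['ee_rot'].round(4),s[0]['force'].round(1),s[0]['torque'].round(2))
m,im=snap('wrist','p1.png')
cv2.imwrite('pics/p1c.png',im[:,140:520,::-1])
E
python3 -m jog '[{"offset":[0,0,0.013],"delta_rot":[0,0,0]},{"offset":[0,0,0.026],"delta_rot":[0,0,0]},{"offset":[0,0,0.04],"delta_rot":[0,0,0]},{"offset":[0,0,0.04],"delta_rot":[0,0,0]}]'
```

```text
time_s: 21.85
position: [520.6, 147.4, 129.3]
ee_rot: [-3.141, 0.002, -2.568]
force: [-0.6, 0.1, -0.7]
opening: 65.1
gripper_force: 68.1
[520.6 147.4 129.3] [-3.1410e+00  2.2000e-03 -2.5678e+00] [-0.6  0.1 -0.7] [ 0.03 -0.01 -0.04]
time_s: 22.3
position: [519.7, 147.4, 121.2]
ee_rot: [3.142, -0.001, -2.568]
force: [0.6, 0.1, -1.5]
opening: 64.9
gripper_force: 68.1
```

```bash
python3 -m jog '[{"offset":[0,0,0.013],"delta_rot":[0,0,0]},{"offset":[0,0,0.027],"delta_rot":[0,0,0]},{"offset":[0,0,0.027],"delta_rot":[0,0,0]}]'
python3 -m jog '[{"offset":[0,0,0.01],"delta_rot":[0,0,0]},{"offset":[0,0,0.02],"delta_rot":[0,0,0]},{"offset":[0,0,0.02],"delta_rot":[0,0,0]}]'
python3 -c "
from h import *
s=readout.observe();print(s['position'].round(1),s['force'].round(1),s['torque'].round(2))"
```

```text
time_s: 22.6
position: [519.7, 147.4, 117.1]
ee_rot: [3.142, -0.001, -2.568]
force: [0.2, -0.2, -2.4]
opening: 64.9
gripper_force: 68.1
time_s: 22.9
position: [519.7, 147.4, 114.3]
ee_rot: [3.142, -0.0, -2.568]
force: [-0.1, 0.6, -1.5]
opening: 64.9
gripper_force: 68.1
[519.7 147.4 114.3] [-0.1  0.6 -1.5] [-0.05 -0.02  0.01]
```

```bash
for i in 1; do python3 -m jog '[{"offset":[0,0,0.01],"delta_rot":[0,0,0]},{"offset":[0,0,0.013],"delta_rot":[0,0,0]},{"offset":[0,0,0.013],"delta_rot":[0,0,0]}]' | grep -E 'pos|force:'; done
python3 -m jog '[{"offset":[0,0,0.01],"delta_rot":[0,0,0]},{"offset":[0,0,0.01],"delta_rot":[0,0,0]}]'| grep -E 'pos|force:'
```

```text
position: [519.8, 147.4, 112.6]
force: [0.3, 1.1, -0.4]
gripper_force: 68.1
position: [519.8, 147.4, 110.9]
force: [0.6, 0.4, -2.5]
gripper_force: 68.1
```

```bash
python3 -m jog '[{"offset":[0,0,0.01],"delta_rot":[0,0,0]},{"offset":[0,0,0.01],"delta_rot":[0,0,0]}]'| grep -E 'pos|force:'
python3 -m jog '[{"offset":[0,0,0.007],"delta_rot":[0,0,0]},{"offset":[0,0,0.007],"delta_rot":[0,0,0]}]'| grep -E 'pos|force:'
python3 -m jog '[{"offset":[0,0,0.007],"delta_rot":[0,0,0]},{"offset":[0,0,0.007],"delta_rot":[0,0,0]}]'| grep -E 'pos|force:'
```

```text
position: [519.8, 147.4, 109.5]
force: [0.8, 0.0, -0.9]
gripper_force: 68.1
position: [520.0, 147.5, 109.3]
force: [-1.2, -0.3, 1.9]
gripper_force: 68.7
position: [520.1, 147.5, 109.2]
force: [-3.3, -0.8, 7.9]
gripper_force: 69.5
```

Contact came at TCP z 109.3, which puts the base at about 67, so the feet are riding on the lips. I'll ease the load and slide towards the plain end in small steps.

```bash
python3 -m jog '[{"offset":[0,0,-0.01],"delta_rot":[0,0,0]},{"offset":[0.007,0,-0.01],"delta_rot":[0,0,0]},{"offset":[0.007,0,-0.01],"delta_rot":[0,0,0]}]'| grep -E 'pos|force:'
python3 -m jog '[{"offset":[0.007,0,0],"delta_rot":[0,0,0]},{"offset":[0.007,0,0],"delta_rot":[0,0,0]}]'| grep -E 'pos|force:'
python3 -m jog '[{"offset":[0.007,0,0],"delta_rot":[0,0,0]},{"offset":[0.007,0,0],"delta_rot":[0,0,0]}]'| grep -E 'pos|force:'
python3 -c "
from h import *
s=readout.observe();print(s['position'].round(1),s['force'].round(1),s['torque'].round(2),s['ee_rot'].round(4))"
```

```text
position: [519.3, 147.1, 109.3]
force: [1.8, 0.9, 0.5]
gripper_force: 68.4
position: [517.7, 146.1, 108.6]
force: [-1.1, 0.8, -1.9]
gripper_force: 68.3
position: [516.7, 145.5, 108.4]
force: [-0.4, -0.2, -2.0]
gripper_force: 68.3
[516.7 145.5 108.4] [-0.4 -0.2 -2. ] [-0.02 -0.02 -0.  ] [ 3.1414e+00 -1.5000e-03 -2.5680e+00]
```

```bash
python3 -m jog '[{"offset":[0,0,0.007],"delta_rot":[0,0,0]},{"offset":[0,0,0.007],"delta_rot":[0,0,0]}]'| grep -E 'pos|force:'
python3 -m jog '[{"offset":[0,0,0.007],"delta_rot":[0,0,0]},{"offset":[0,0,0.007],"delta_rot":[0,0,0]}]'| grep -E 'pos|force:'
python3 -m jog '[{"offset":[0,0,0.007],"delta_rot":[0,0,0]},{"offset":[0,0,0.007],"delta_rot":[0,0,0]}]'| grep -E 'pos|force:'
```

```text
position: [517.0, 145.6, 107.6]
force: [-0.7, -0.4, -2.5]
gripper_force: 68.3
position: [517.1, 145.7, 106.7]
force: [0.6, -0.1, -1.9]
gripper_force: 68.3
position: [517.1, 145.7, 105.7]
force: [0.5, 0.5, -1.2]
gripper_force: 68.3
```

Free at 105.7, which is below lip height, so the feet are in the pockets. I'll keep lowering to the ledge floor, expected near 104.3.

```bash
python3 -m jog '[{"offset":[0,0,0.006],"delta_rot":[0,0,0]},{"offset":[0,0,0.006],"delta_rot":[0,0,0]}]'| grep -E 'pos|force:'
python3 -m jog '[{"offset":[0,0,0.006],"delta_rot":[0,0,0]},{"offset":[0,0,0.006],"delta_rot":[0,0,0]}]'| grep -E 'pos|force:'
python3 -c "
from h import *
s=readout.observe();print(s['position'].round(1),s['force'].round(1),s['torque'].round(2),s['ee_rot'].round(4))"
```

```text
position: [517.1, 145.7, 104.9]
force: [-0.3, 0.3, -1.1]
gripper_force: 68.3
position: [517.4, 145.7, 104.4]
force: [0.1, -0.9, -0.5]
gripper_force: 68.4
[517.4 145.7 104.4] [ 0.1 -0.9 -0.5] [-0.05 -0.02  0.03] [-3.1413e+00  4.0000e-04 -2.5679e+00]
```

```bash
python3 -m jog '[{"offset":[0,0,0.006],"delta_rot":[0,0,0]},{"offset":[0,0,0.006],"delta_rot":[0,0,0]}]'| grep -E 'pos|force:'
python3 -c "
from h import *
s=readout.observe();print(s['position'].round(1),s['force'].round(1),s['torque'].round(2),s['ee_rot'].round(4),s['time_s'])"
```

```text
position: [517.5, 145.7, 104.3]
force: [-2.4, -0.8, 4.6]
gripper_force: 68.9
[517.5 145.7 104.3] [-2.4 -0.8  4.6] [-0.13  0.97 -0.02] [-3.1411e+00  9.0000e-04 -2.5678e+00] 25.9
```

```bash
python3 -m jog '[{"offset":[0,0,-0.005],"delta_rot":[0,0,0]},{"offset":[0,0,-0.005],"delta_rot":[0,0,0]}]'| grep -E 'pos|force:'
python3 -m jog '[{"offset":[0,0,0],"delta_rot":[0,0,0]},{"offset":[0,0,0],"delta_rot":[0,0,0]},{"offset":[0,0,0],"delta_rot":[0,0,0]},{"offset":[0,0,0],"delta_rot":[0,0,0]},{"offset":[0,0,-0.1],"delta_rot":[0,0,0]},{"offset":[0,0,-0.3],"delta_rot":[0,0,0]},{"offset":[0,0,-0.6],"delta_rot":[0,0,0]},{"offset":[0,0,-0.9],"delta_rot":[0,0,0]},{"offset":[0,0,-0.9],"delta_rot":[0,0,0]}]' 1
python3 -m jog '[{"offset":[-0.4,0,-0.2],"delta_rot":[0,0,0]},{"offset":[-0.4,0,-0.2],"delta_rot":[0,0,0]},{"offset":[-0.4,0,-0.2],"delta_rot":[0,0,0]},{"offset":[-0.4,0,-0.2],"delta_rot":[0,0,0]}]' | grep pos
python3 - <<'E'
from h import *
import pickle
m,im=snap('wrist','f1.png');pickle.dump(m,open('f1.pkl','wb'))
ms,s=snap('scene','f2.png')
a=cv2.resize(im[0:270,180:480],(480,432),interpolation=2);b=cv2.resize(s[130:220,255:321],(317,432),interpolation=2)
cv2.imwrite('pics/f12.png',np.hstack([a,b])[:,:,::-1])
E
```

```text
position: [517.4, 145.7, 104.3]
force: [-0.9, -0.4, 4.1]
gripper_force: 68.7
time_s: 27.0
position: [519.6, 145.9, 248.2]
ee_rot: [-3.139, 0.013, -2.568]
force: [0.1, 0.5, 0.6]
opening: 85.5
gripper_force: 0.0
position: [567.7, 178.3, 269.3]
```

View pics/f12.png

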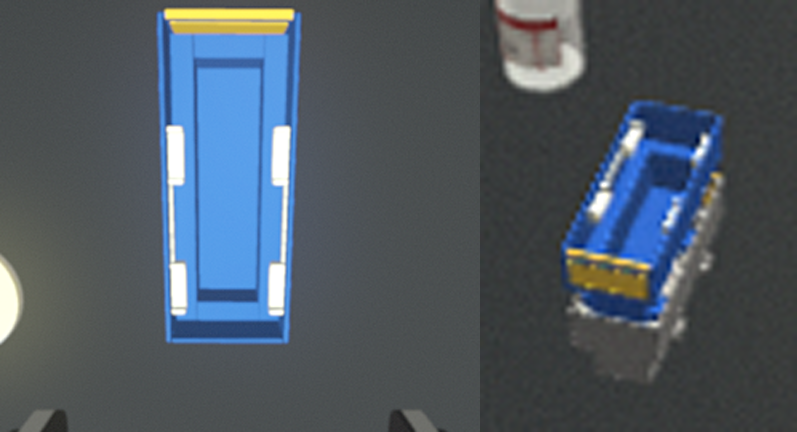

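The pictures show the blue bin on the grey one with its yellow end over the grey bin's plain end, and the grey yellow end showing beneath at the other side. I'll take a second view to check rim height and level.

```bash
python3 -m jog '[{"offset":[-0.1,0.5,-0.1],"delta_rot":[0,0,0]},{"offset":[-0.1,0.5,-0.1],"delta_rot":[0,0,0]},{"offset":[-0.1,0.5,-0.1],"delta_rot":[0,0,0]},{"offset":[-0.1,0.5,-0.1],"delta_rot":[0,0,0]},{"offset":[-0.1,0.5,-0.1],"delta_rot":[0,0,0]}]' | grep pos
python3 - <<'E'
from h import *
import pickle
from m2 import *
m,im=snap('wrist','f3.png');pickle.dump(m,open('f3.pkl','wb'))
Q=[];M=[]
for w in('f1','f3'):
    q=order(quad(blue(cv2.imread(f'pics/{w}.png'))));print(w,q.tolist());Q.append(q);M.append(pickle.load(open(w+'.pkl','rb')))
for a,b in zip(*Q):
    p,e=tri(ray(M[0],*a),ray(M[1],*b));print(p.round(1),e.round(1))
for H in(136,141):
    G=np.array([onz(M[0],*p,H) for p in Q[0]]);print(H,[np.linalg.norm(G[i]-G[i-1]).round(1) for i in range(4)],G.mean(0).round(1))
# scene silhouette: rim corners projected at 136
ms=cam('scene');S=cv2.imread('pics/f2.png')
G=np.array([onz(M[0],*p,136) for p in Q[0]])
print('pred scene px z136',[np.round(proj(ms,g),1).tolist() for g in G]);
k=blue(S[:, :]) if 0 else cv2.inRange(cv2.cvtColor(S,cv2.COLOR_BGR2HSV),(100,110,60),(125,255,255))|cv2.inRange(cv2.cvtColor(S,cv2.COLOR_BGR2HSV),(20,110,110),(35,255,255))
k[:145]=0;k[200:]=0;k[:,:265]=0;k[:,320:]=0
p=np.argwhere(k)[:,::-1];print('scene ext: left',p[p[:,0].argmin()],'top',p[p[:,1].argmin()],'right',p[p[:,0].argmax()])
E
```

```text
position: [539.4, 248.7, 284.0]
f1 [[278.0, 8.0], [367.0, 8.0], [360.0, 213.0], [284.0, 213.0]]
f3 [[182.0, 0.0], [274.0, 4.0], [275.0, 193.0], [202.0, 193.0]]
[474.6  78.9 136.6] 5.4
[435.  133.2 114.4] 7.9
[569.7 217.4 136.3] 0.7
[605.7 162.6 134.9] 0.6
136 [np.float64(157.7), np.float64(64.8), np.float64(157.7), np.float64(65.5)] [520.9 147.2 136. ]
141 [np.float64(154.8), np.float64(63.6), np.float64(154.8), np.float64(64.3)] [520.6 147.1 141. ]
pred scene px z136 [[291.0, 185.6], [271.9, 181.8], [286.8, 150.6], [304.9, 153.9]]
scene ext: left [272 180] top [286 151] right [305 154]
```

The rim is at about 136 mm, level at both ends, and matches the scene view. The arm is clear, so I'm handing in.

```bash
python3 -c "
from bench import ticket
print(ticket.sign_off())"
```

```text
the job is handed in; nothing more can be done
None
```

The job is handed in at about 28 s of the 69 s allowed: the used tube lies in the grey bin's trough, and the blue bin stands on the grey one, half-turned and level, with its feet in the pockets (rim measured at about 136 mm, as expected).

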